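Tuck two blister cards under the holder's weighted arm

ROBOT

A 7-joint arm with a two-finger parallel gripper is mounted at the origin on the work surface. World frame = base frame: x ahead of the robot, y to its left, z up, the work surface at z = 0. Lengths are in m, angles in rad, forces in N, time in s.
With the tool pointing down it reaches from about 0.4 to 0.875 m from the base axis. Payload 19.3 kg.
Tool frame: the origin (TCP) lies midway between the tips of the shut fingers; the grasp point (between the pads) lies 19 mm behind it; z points along the fingers, y is the line along which they close (so a half turn about z gives the same grasp; the last joint's range is limited). The gripper opens to 85 mm and grips with 20 to 120 N. Pads are 22 mm wide; open, the fingers measure 114 mm over their backs; the gripper's body (76 mm by 85 mm) begins 54 mm behind the grasp point. The pads swing forward as they close: fully open they stand 13 mm farther back than shut.
Start: joints at [-1.406, 0.521, -0.036, 1.599, 0.021, 1.021, -0.113], TCP at [0.145, 0.608, 0.231] pointing down, gripper open.
Joint ranges: [-2.91, 2.91], [-0.3, 2.13], [-1.5, 1.42], [0.17, 2.43], [-1.26, 4.41], [0.16, 1.93], [-2.52, 2.52]. Speed limits (rad/s): [1.89, 1.89, 2.39, 2.39, 3.01, 3.01, 3.01].

INTERFACE

Orientations are given as [roll, pitch, yaw] about the fixed x, y, z axes, in that order (R = Rz(yaw) Ry(pitch) Rx(roll)).
In Python, from workcell import * gives the robot as it stands. The module is installed in compiled form; this text tells all that it offers.
- The arm moves only by the tool play_rows, never from a script. Its argument "deltas" is a list of rows, each a list of 7 numbers: the shift along the tool's x, y, z in units of 500 mm (1.0 is 500 mm), then the turn, a rotation vector about the tool's x, y, z in units of 120 degrees (1.0 is 120 degrees), then the closure, from 0 (fully open) to 1 (shut). A call has 1 to 10 rows; each row is the pose to reach, as a shift and turn from the pose commanded when the call began, along the tool's axes at that moment; what a row does not reach only later rows make up. A row lasts 1/10 s, in which the tool goes at most 50 mm and 8.59 degrees, less where a joint would pass 70% of its speed; a pose out of reach is approached as far as the arm can. A call with a number of a shift or a turn outside -1 to 1 is refused whole. A call with a gripper value outside its range is refused whole. The fingers move at their own pace and stop on an object; "newtons" is the grip in N (left out, the last holds). Time passes only in rows, so rows that repeat a pose let the fingers close. It gives the time, the measured TCP pose, the force, the opening and the grip force at its end, in the units of the state.
- observe(): the state, without advancing time (a new reading comes with each control period).
- grab_frame(name): name is "scene" or "top" or "wrist"; returns the picture (384x512x3 uint8, red, green, blue); there is no depth.
- get_calibration(name): a dict with "fovy" (degrees; the focal length in pixels is half the picture's height over the tangent of half this angle, whatever the lens; pixels are square), "cx", "cy" (the principal point, pixels), "xyz" and "rotation" of the camera in the world. Camera axes: x right, y down, z forward; pixel columns grow to the right and rows downward; lengths in m; the calibration is good to about 2 mm. A picture is of the moment at which its call begins: read the wrist's pose just before it. get_calibration takes no time and is no camera call; for the wrist camera it gives the pose at the moment of the call.
- job_done(): hands the job in; it is judged then, once.
The state is a dict: "clock": time; "qpos": joint angles; "qd": joint speeds; "joint_efforts": joint torques, N m; "position": TCP position; "tool_rot": TCP orientation; "force": force on the tool from outside, world axes, zero at the start; "moment": the same for the moment, N m; "grip_width": finger opening in m; "finger_force": force on a finger pad.
Only numpy, scipy, OpenCV 4.12 (cv2) and the standard library are available. Lean on these libraries where they do the work, as an engineer would, in place of code of your own. Each camera call takes 0.05 s, during which the arm holds its last target. There are 200 camera calls.

TASK

Put the two loose long blister cards away in the white card holder: swing its weighted steel arm up and right back until it stays open, lay both cards one by one on the pile, flat, domes up and neatly lined up with it, then swing the arm down again so that it rests on the pile and holds it. Leave the short blister card and everything else on the table alone.

Things in the scene. Friction and masses are not known exactly. Their poses are not given: they have to be found in the camera images.
- holder: White blister card holder, fixed to the table: a base plate 170 (x) by 150 (y) by 8 mm, from y = -37 to +113 mm, carrying a pile of two long blister cards along its x axis. Origin: on the table, below the centre of the pile; z up. Low stops (24 mm above the table, lower than the top of the pile) stand at x = +-77 mm beyond the card ends, and the two hinge posts (54 mm above the table, 60 mm apart) at y = +85 mm; nothing stands along the long sides of the cards otherwise.
- tray_floor (a point): The centre of the holder's tray floor, 8 mm above the table, at the middle of the pile; axes as the holder's. The underside of the first added card comes 20 mm above it, of the second 30 mm.
- hinge_axis (a point): The hinge axis of the weighted arm, which runs along the holder's x; at y = +85 mm, 45 mm above the table in the holder's frame.
- handle_bar (a point): Middle of the handle bar at the free end of the arm: a round steel bar, 10 mm thick, 64 mm free length, parallel to the hinge, held at both ends by wire legs: pinch its middle from above, fingers closing across it; it can turn in them. 143 mm from the hinge axis. In the holder's frame: arm at 0, y = -52 mm, 85 mm above the table; fully open (2.2), y = +198 mm, 132 mm above it.
- press_arm (a joint): Angle of the weighted steel arm (160 g, about 1 N to lift at the bar, lightly damped). 0: resting on the two cards of the pile; it grows as the free end swings up and over towards the holder's +y, to the stop at 2.2 rad. Beyond about 1.5 it falls open and stays at the stop; below that it sinks back on to the pile. On four cards it rests at about 0.235 (on three about 0.12). It presses the pile's centre with a rubber pad.
- card_a: One of the two loose long blister cards, 130 by 54 mm, two rows of five domes. Its origin is the centre of its underside; x runs along its length, z up through the domes. The plate (the part to grip) is 7 mm thick, the white pill domes make it 10 mm in all; cards stack at 10 mm each. Rigid, aluminium-coloured, about 35 to 65 g.
- card_b: The other loose long blister card, the same as card_a. Its origin is the centre of its underside; x runs along its length, z up through the domes. The plate (the part to grip) is 7 mm thick, the white pill domes make it 10 mm in all; cards stack at 10 mm each. Rigid, aluminium-coloured, about 35 to 65 g.
- pile_low: The lower long blister card of the pile in the holder, 130 by 54 mm, 10 mm high; origin under its centre, x along its length.
- pile_high: The upper long blister card of the pile in the holder, 130 by 54 mm, 10 mm high; origin under its centre, x along its length; its top is 28 mm above the table.
- card_short: A loose short blister card, 85 by 54 mm, two rows of three domes, 10 mm high: not wanted, to be left alone. Origin under its centre, x along its length.
- glass: Drinking glass, 72 mm across, 135 mm high; origin under its centre. Bystander.
- pill_bottle: Amber pill bottle, 54 mm across, 85 mm high; origin under its centre. Bystander.
- syrup: Tall amber bottle, 60 mm across, 150 mm high; origin under its centre. Bystander.
- thermometer: White thermometer, 120 mm long, 11 mm high, lying on the table; origin near its middle, x along its length. Bystander.
- spoon: Steel spoon, 150 mm long, lying on the table; x along its length. Bystander.
There are look-alikes about, which are no part of the job. What is shaped like the card_b but pink or purple is not meant. Leave any red look-alike of the pile_high alone.

How it is judged:
By the outcome, as a careful person would: the job done as asked, in the order asked, and still so for the second after the job is handed in, with the robot touching nothing.
It also fails if it takes over 72 s, if anything falls off the work surface, if the arm or the gripper's body presses on something with over 40 N, if the wrist force passes 120 N, or if a joint passes its speed limit or range.

## Working session

There is one attempt and no reset: what is moved stays moved. The work goes in short steps, Python scripts to look and compute and a tool call to move; the robot and the scene stay as the last step left them, time stands still between calls to the robot, and variables do not carry over. Pictures are saved under pics/ and viewed, at most 10 in all, crops included, and the job is handed in when it is done.

Besides the shell and the picture viewer there is one more tool, called after "Emit:" as a command line: name --pt "numbers of a row" for each row, then --argument value for the rest. play_rows: Moves the arm, as the interface text tells. Its arguments: {"type":"object","properties":{"deltas":{"type":"array"},"newtons":{"type":"number"}},"required":["deltas"]}

```bash
mkdir -p pics; cat > h.py <<'E'
from workcell import *
import numpy as np, cv2
from scipy.spatial.transform import Rotation as R
def ray(cal,u,v):
    f=192/np.tan(np.radians(cal["fovy"])/2)
    d=np.array([(u-cal["cx"])/f,(v-cal["cy"])/f,1.0])
    return np.array(cal["xyz"]),np.array(cal["rotation"]).reshape(3,3)@d
def plane(cal,u,v,z):
    o,d=ray(cal,u,v); return o+d*(z-o[2])/d[2]
def save(im,n): cv2.imwrite("pics/"+n,cv2.cvtColor(im,cv2.COLOR_RGB2BGR))
def rpy(a): return R.from_euler("xyz",a)
E
python3 - <<'E'
from h import *
s=observe(); print({k:np.round(v,3) for k,v in s.items()})
for n in ["scene","top"]:
    im=grab_frame(n); c=get_calibration(n); print(n,c); np.save(n+".npy",im)
    save(cv2.resize(im,(768,576),interpolation=cv2.INTER_CUBIC),n+"0.png")
E
```

```text
{'clock': np.float64(0.0), 'qpos': array([-1.406,  0.522, -0.036,  1.6  ,  0.021,  1.021, -0.113]), 'qd': array([ 0.001, -0.002,  0.   , -0.001, -0.001,  0.001, -0.   ]), 'joint_efforts': array([-1.0000e-03, -9.2714e+01,  1.9800e+00, -3.6992e+01,  1.8000e-02,
        8.0000e-03,  0.0000e+00]), 'position': array([0.145, 0.608, 0.231]), 'tool_rot': array([-3.14 ,  0.   ,  2.907]), 'force': array([ 0.192,  0.484, -0.82 ]), 'moment': array([ 0.039, -0.022, -0.025]), 'finger_force': np.float64(0.0), 'grip_width': np.float64(0.086)}
scene {'fovy': 46.512591656126204, 'cx': 256.3551167372982, 'cy': 188.9320368133012, 'xyz': array([1.042779  , 0.16898184, 1.03415776]), 'rotation': array([-2.59030110e+00, -1.09125622e-03,  1.97438735e+00])}
top {'fovy': 42.57636232498207, 'cx': 257.3609834535036, 'cy': 192.5207359232617, 'xyz': array([ 0.27877428, -0.0473177 ,  1.40327997]), 'rotation': array([-2.98913204, -0.00351807, -1.58729309])}
```

View pics/top0.png

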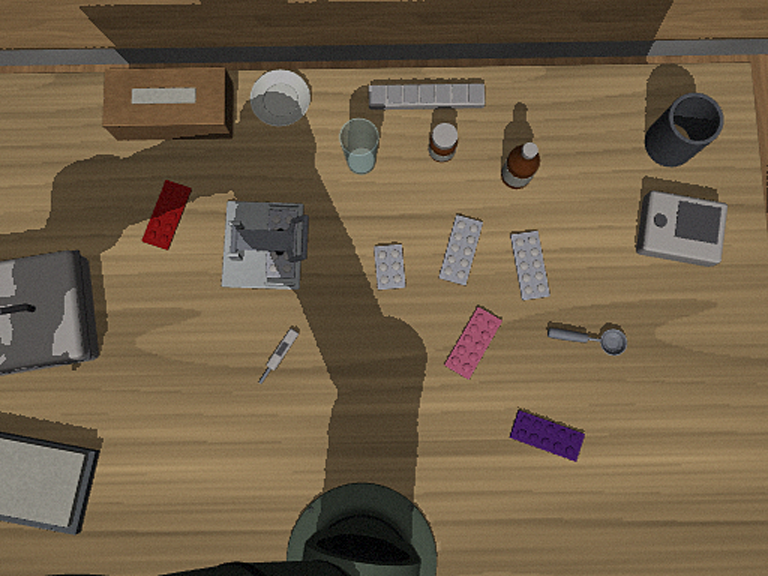

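View pics/scene0.png

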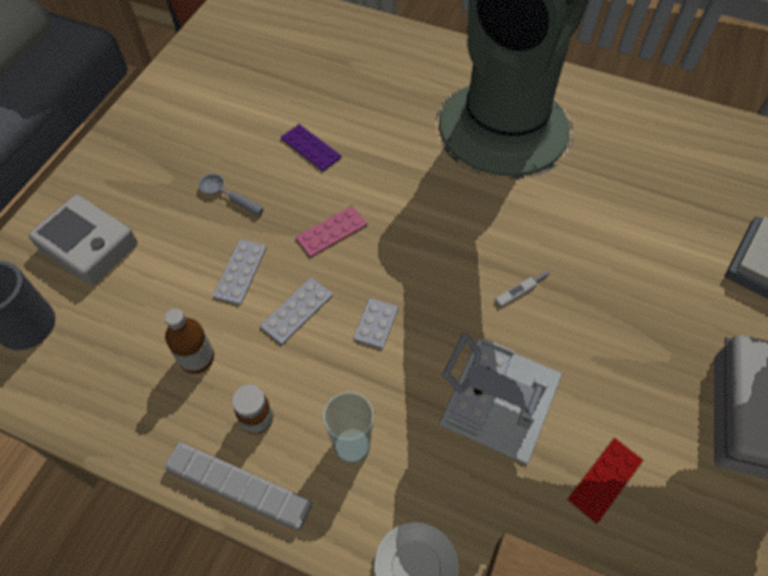

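Top view (display pixels): the silver long cards are at (461,249) and (530,265), and these are the ones I want. Look-alikes are the short silver card (390,267), pink (473,342), purple (547,435) and red (167,215), plus the pill box (427,94). The holder is at (265,245), with its handle bar on the right at x≈305 and the hinge to the left.

```bash
cat >> h.py <<'E'
def cam(n):
    c=get_calibration(n); c["rotation"]=R.from_euler("xyz",c["rotation"]).as_matrix(); return c
def proj(c,p):
    f=192/np.tan(np.radians(c["fovy"])/2); q=c["rotation"].T@(np.array(p)-c["xyz"]); return np.array([c["cx"]+f*q[0]/q[2],c["cy"]+f*q[1]/q[2]])
def topmask(im):
    hsv=cv2.cvtColor(im,cv2.COLOR_RGB2HSV); return ((hsv[...,1]<60)&(hsv[...,2]>70)).astype(np.uint8)*255
E
python3 - <<'E'
from h import *
im=np.load("top.npy"); c=cam("top")
print(plane(c,240,340,0), c["rotation"][:,2])
m=topmask(im); m=cv2.morphologyEx(m,cv2.MORPH_CLOSE,np.ones((3,3)))
for k in cv2.findContours(m,cv2.RETR_EXTERNAL,cv2.CHAIN_APPROX_NONE)[0]:
    if cv2.contourArea(k)<250: continue
    b=cv2.boxPoints(cv2.minAreaRect(k)); (u,v)=b.mean(0)
    if not(130<u<420 and 120<v<260): continue
    w=np.array([plane(c,*q,.008)[:2] for q in b]); e1=w[1]-w[0]; e2=w[2]-w[1]
    L=e1 if np.linalg.norm(e1)>np.linalg.norm(e2) else e2
    print(np.round([u,v],1),"ctr",np.round(w.mean(0),4),"size",np.round([np.linalg.norm(e1),np.linalg.norm(e2)],3),"yaw",round(float(np.arctan2(L[1],L[0])),3))
a=cv2.resize(im[125:200,140:215],(600,600),interpolation=cv2.INTER_CUBIC)
b=cv2.resize(im[145:207,245:375],(800,381),interpolation=cv2.INTER_CUBIC)
save(cv2.convertScaleAbs(a,alpha=1.6),"hold.png"); save(b,"cards.png")
E
```

```text
[ 0.08413891 -0.00122066  0.        ] [ 0.15179263 -0.00598204 -0.98839426]
[391.  227.5] ctr [ 0.3867 -0.4332] size [0.148 0.048] yaw -1.587
[259.3 177.6] ctr [ 0.5367 -0.062 ] size [0.054 0.085] yaw -3.068
[352.9 176.6] ctr [ 0.5355 -0.3318] size [0.055 0.131] yaw -3.013
[306.8 166.3] ctr [ 0.5679 -0.2001] size [0.13  0.055] yaw -0.292
[175.4 163.1] ctr [0.5835 0.1797] size [0.17 0.16] yaw -0.018
```

View pics/hold.png

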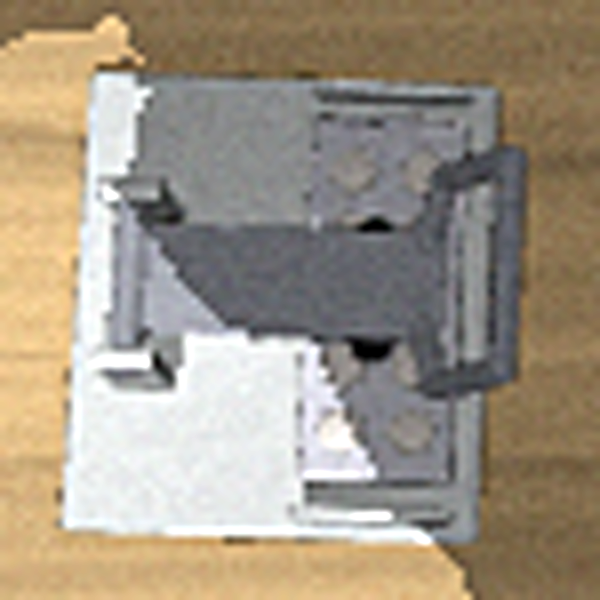

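View pics/cards.png

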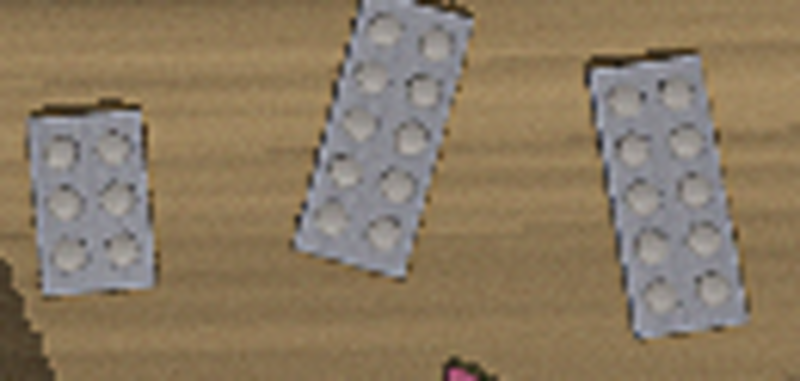

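The crop confirms that the two 10-dome silver cards at (384,135) and (668,195) are the targets, and the 6-dome one at left is the short card. In the holder crop the plate corners are at (97,73), (500,87), (475,542) and (65,530), and the bar is at about (512,265).

```bash
python3 - <<'E'
from h import *
c=cam("top")
px=lambda P:[((x+.5)/8-.5+140,(y+.5)/8-.5+125) for x,y in P]
w=np.array([plane(c,*p,.008)[:2] for p in px([(97,73),(500,87),(475,542),(65,530)])])
print(w.round(4)); TL,TR,BR,BL=w
ax=(TL-BL)+(TR-BR); ay=(TL-TR)+(BL-BR)
yaw=(np.arctan2(ax[1],ax[0])+np.arctan2(-ay[0],ay[1]))/2
ctr=w.mean(0); Y=np.array([-np.sin(yaw),np.cos(yaw)])
O=ctr-Y*.038
print("yaw",yaw,np.arctan2(ax[1],ax[0]),np.arctan2(-ay[0],ay[1]),"sizes",np.linalg.norm(ax)/2,np.linalg.norm(ay)/2,"O",O)
w2=np.array([plane(c,*p,.0245)[:2] for p in px([(313,112),(470,118),(452,485),(300,478)])]); print("pile",w2.mean(0), np.arctan2(*((w2[0]-w2[3])+(w2[1]-w2[2]))[::-1]))
for a,b in [(-.052,.085),(.198,.132)]: print("bar",O+Y*a,b)
print("bar meas", plane(c,*px([(510,268)])[0],.085))
sc=cam("scene"); print("scene bar pred x1.5",1.5*proj(sc,[*(O-Y*.052),.085]))
for n,u,v in [("glass",361,168),("bottle",443,157),("syrup",515,185)]: print(n,plane(c,u/1.5,v/1.5,0))
s=observe();Rm=rpy(s["tool_rot"]).as_matrix(); print(Rm.round(3))
E
```

```text
[[0.6715 0.2495]
 [0.664  0.1027]
 [0.4963 0.1115]
 [0.503  0.2582]]
yaw -0.05035957596242999 -0.052292265108370206 -0.04842688681648976 sizes 0.16831498505809014 0.14694088769264177 O [0.58180101 0.14252689]
pile [0.58284157 0.14232769] -0.03636713790490189
bar [0.57918342 0.09059282] 0.085
bar [0.591768   0.34027587] 0.132
bar meas [0.57892617 0.09093875 0.085     ]
scene bar pred x1.5 [454.18675873 352.33149139]
glass [ 0.73577721 -0.01045448  0.        ]
bottle [ 0.75584113 -0.17266382  0.        ]
syrup [ 0.6964777  -0.31251456  0.        ]
[[-0.973  0.233 -0.   ]
 [ 0.233  0.973 -0.001]
 [-0.    -0.001 -1.   ]]
```

```bash
cat >> h.py <<'E'
O=np.array([.582,.1425]); HY=-.05
def W(y,x=0): return O+x*np.array([np.cos(HY),np.sin(HY)])+y*np.array([-np.sin(HY),np.cos(HY)])
def d(*targets):
    s=observe(); p=np.array(s["position"]); r=rpy(s["tool_rot"])
    print("t",round(s["clock"],2),"p",p.round(4),"rpy",np.round(s["tool_rot"],3),"F",np.round(s["force"],1),"w",round(s["grip_width"],4),"ff",round(s["finger_force"],1))
    for t in targets:
        x,y,z,yaw=t
        sh=r.inv().apply(np.array([x,y,z])-p)/.5
        rv=(r.inv()*rpy([np.pi,0,yaw])).as_rotvec()/np.radians(120)
        print(np.round(sh,4).tolist()+np.round(rv,4).tolist())
E
python3 - <<'E'
from h import *
b=W(-.052); d((*b,.2,np.pi+HY),(.36,.35,.231,np.pi+HY))
E
```

```text
t 0.1 p [0.1453 0.6076 0.2308] rpy [-3.141  0.     2.907] F [ 0.6  0.2 -0.3] w 0.0855 ff 0.0
[-1.0849, -0.8036, 0.0624, -0.0005, -0.0, -0.0883]
[-0.5374, -0.4011, 0.0, -0.0005, -0.0, -0.0883]
```

Emit:
play_rows --pt "-0.538 -0.4 0 0 0 -0.088 0.3" --pt "-0.538 -0.4 0 0 0 -0.088 0.3" --pt "-0.538 -0.4 0 0 0 -0.088 0.3" --pt "-0.538 -0.4 0 0 0 -0.088 0.3" --pt "-0.538 -0.4 0 0 0 -0.088 0.3" --pt "-0.538 -0.4 0 0 0 -0.088 0.3" --pt "-0.95 -0.7 0.03 0 0 -0.088 0.3" --pt "-0.95 -0.7 0.03 0 0 -0.088 0.3" --pt "-0.95 -0.7 0.03 0 0 -0.088 0.3" --pt "-0.95 -0.7 0.03 0 0 -0.088 0.3"

```text
clock: 1.1
position: [0.4683, 0.2239, 0.2209]
tool_rot: [-3.142, -0.0, 3.091]
force: [0.4, 1.3, -0.4]
grip_width: 0.0598
finger_force: 0.0
```

```bash
python3 - <<'E'
from h import *
b=W(-.052); d((*b,.14,np.pi+HY),(*b,.07,np.pi+HY))
E
```

```text
t 1.1 p [0.4683 0.2239 0.2209] rpy [-3.142 -0.     3.091] F [ 0.4  1.3 -0.4] w 0.0598 ff 0.0
[-0.2353, -0.2551, 0.1617, -0.0, -0.0, -0.0002]
[-0.2353, -0.2551, 0.3017, -0.0, -0.0, -0.0002]
```

Emit:
play_rows --pt "-0.235 -0.255 0.14 0 0 0 0.3" --pt "-0.235 -0.255 0.14 0 0 0 0.3" --pt "-0.235 -0.255 0.14 0 0 0 0.3" --pt "-0.235 -0.255 0.14 0 0 0 0.3" --pt "-0.235 -0.255 0.14 0 0 0 0.3" --pt "-0.235 -0.255 0.14 0 0 0 0.3"

```text
clock: 1.7
position: [0.5781, 0.0918, 0.1503]
tool_rot: [-3.141, -0.001, 3.09]
force: [-0.0, 0.5, 0.0]
grip_width: 0.0599
finger_force: 0.0
```

```bash
python3 - <<'E'
from h import *
b=W(-.052); c=cam("wrist"); im=grab_frame("wrist"); save(im,"w1.png"); print("pred bar ends",proj(c,[*W(-.052,-.032),.085]),proj(c,[*W(-.052,.032),.085]))
d((*b,.14,np.pi+HY),(*b,.07,np.pi+HY))
E
```

```text
pred bar ends [251.48827362 171.70041131] [252.02682969 252.28391426]
t 1.75 p [0.5779 0.0928 0.1508] rpy [ 3.141e+00 -1.000e-03  3.091e+00] F [-0.7 -0.   0. ] w 0.0596 ff 0.0
[-0.0031, -0.0043, 0.0215, 0.0001, -0.0004, -0.0002]
[-0.0032, -0.0043, 0.1615, 0.0001, -0.0004, -0.0002]
```

View pics/w1.png

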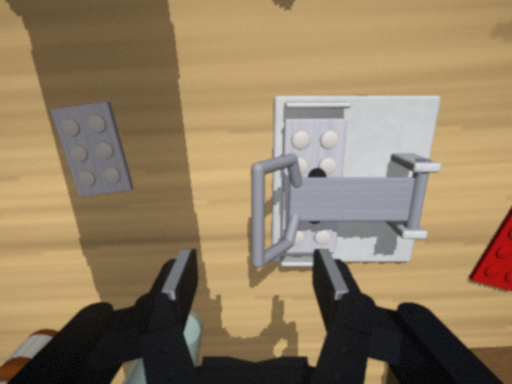

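The wrist view shows the bar's middle at about (258,215), where I predicted (252,212), so it is within about 5 mm. Next I descend and pinch.

Emit:
play_rows --pt "-0.003 0.003 0.06 0 0 0 0.3" --pt "-0.003 0.003 0.1 0 0 0 0.3" --pt "-0.003 0.003 0.14 0 0 0 0.3" --pt "-0.003 0.003 0.162 0 0 0 0.3" --pt "-0.003 0.003 0.162 0 0 0 0.6" --pt "-0.003 0.003 0.162 0 0 0 0.95" --pt "-0.003 0.003 0.162 0 0 0 0.95" --pt "-0.003 0.003 0.162 0 0 0 0.95" --pt "-0.003 0.003 0.162 0 0 0 0.95" --pt "-0.003 0.003 0.162 0 0 0 0.95" --newtons 25

```text
clock: 2.75
position: [0.5804, 0.0938, 0.0708]
tool_rot: [3.141, 0.001, 3.091]
force: [-1.8, -1.4, 8.2]
grip_width: 0.0088
finger_force: 24.9
```

```bash
python3 - <<'E'
from h import *
s=observe(); p=np.array(s["position"])
a0=np.arctan2(.04,-.137); L=np.hypot(.04,.137)
T=[]
for i in range(1,11):
    a=a0-2.1*i/10   # y=L cos a, z=L sin a
    dy=L*np.cos(a)+.137; dz=L*np.sin(a)-.04
    T.append((*(p[:2]+dy*np.array([-np.sin(HY),np.cos(HY)])),p[2]+dz,np.pi+HY))
d(*T)
E
```

```text
t 2.75 p [0.5804 0.0938 0.0708] rpy [3.141e+00 1.000e-03 3.091e+00] F [-1.8 -1.4  8.2] w 0.0088 ff 24.9
[-0.0, 0.0227, -0.0554, 0.0001, 0.0006, -0.0004]
[-0.0001, 0.0565, -0.1048, 0.0001, 0.0006, -0.0004]
[-0.0001, 0.0998, -0.146, 0.0001, 0.0006, -0.0004]
[-0.0001, 0.1507, -0.1774, 0.0001, 0.0006, -0.0004]
[-0.0001, 0.2071, -0.1974, 0.0001, 0.0006, -0.0004]
[-0.0, 0.2664, -0.2053, 0.0001, 0.0006, -0.0004]
[0.0, 0.3261, -0.2006, 0.0001, 0.0006, -0.0004]
[0.0001, 0.3834, -0.1835, 0.0001, 0.0006, -0.0004]
[0.0001, 0.436, -0.1549, 0.0001, 0.0006, -0.0004]
[0.0002, 0.4814, -0.116, 0.0001, 0.0006, -0.0004]
```

Emit:
play_rows --pt "0 0.009 -0.028 0 0 0 0.95" --pt "0 0.023 -0.055 0 0 0 0.95" --pt "0 0.038 -0.081 0 0 0 0.95" --pt "0 0.0565 -0.105 0 0 0 0.95" --pt "0 0.077 -0.127 0 0 0 0.95" --pt "0 0.1 -0.146 0 0 0 0.95" --pt "0 0.125 -0.163 0 0 0 0.95" --pt "0 0.151 -0.1775 0 0 0 0.95" --pt "0 0.179 -0.189 0 0 0 0.95" --pt "0 0.207 -0.1975 0 0 0 0.95"

```text
clock: 3.75
position: [0.5855, 0.1975, 0.1704]
tool_rot: [-3.142, 0.001, 3.091]
force: [2.0, -3.3, 5.4]
grip_width: 0.0087
finger_force: 25.7
```

Emit:
play_rows --pt "0 0.0295 -0.0055 0 0 0 0.95" --pt "0 0.059 -0.008 0 0 0 0.95" --pt "0 0.089 -0.007 0 0 0 0.95" --pt "0 0.119 -0.003 0 0 0 0.95" --pt "0 0.148 0.004 0 0 0 0.95" --pt "0 0.176 0.014 0 0 0 0.95" --pt "0 0.2035 0.027 0 0 0 0.95" --pt "0 0.229 0.0425 0 0 0 0.95" --pt "0 0.2525 0.061 0 0 0 0.95" --pt "0 0.274 0.081 0 0 0 0.95"

```text
clock: 4.75
position: [0.5919, 0.3347, 0.127]
tool_rot: [-3.141, -0.001, 3.091]
force: [1.2, -0.8, 1.2]
grip_width: 0.0091
finger_force: 26.3
```

Emit:
play_rows --pt "0 0 0.004 0 0 0 0.95" --pt "0 0 0.004 0 0 0 0.3" --pt "0 0 0.004 0 0 0 0.3" --pt "0 0 0.004 0 0 0 0.3" --pt "0 0 -0.05 0 0 0 0.3" --pt "0 0 -0.1 0 0 0 0.3" --pt "0 0 -0.18 0 0 0 0.3" --pt "0 0 -0.22 0 0 0 0.3"

```text
clock: 5.55
position: [0.5928, 0.334, 0.2415]
tool_rot: [3.14, 0.003, 3.09]
force: [0.9, -0.2, -0.1]
grip_width: 0.0594
finger_force: 0.0
```

```bash
python3 - <<'E'
from h import *
im=grab_frame("top"); c=cam("top"); np.save("top1.npy",im)
print(proj(c,[*W(.198),.132]))
d((.45,.15,.24,np.pi-.17),(.568,-.2,.14,np.pi-.292))
a=cv2.resize(im[110:210,110:230],(720,600),interpolation=cv2.INTER_CUBIC); save(cv2.convertScaleAbs(a,alpha=1.5),"t1.png")
E
```

```text
[107.02418545 150.77987833]
t 5.6 p [0.5935 0.3344 0.2439] rpy [3.138 0.005 3.09 ] F [-0.   0.4  3.3] w 0.0596 ff 0.0
[0.2678, -0.3831, 0.0052, 0.0018, 0.0022, 0.0567]
[-0.0027, -1.0708, 0.2041, 0.0019, 0.0021, 0.115]
```

View pics/t1.png

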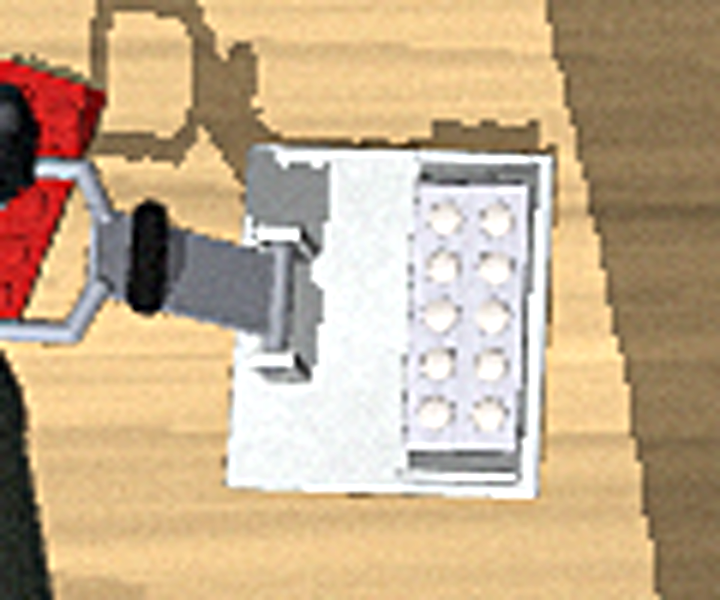

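The arm is open at its stop, and the pile is fully visible with plate corners at (420,183), (526,187), (513,447) and (407,443) in the crop. Next is card A.

Emit:
play_rows --pt "0 -0.95 0 0 0 0.115 0.1" --pt "0 -0.95 0 0 0 0.115 0.1" --pt "0 -0.95 0 0 0 0.115 0.1" --pt "0 -0.95 0 0 0 0.115 0.1" --pt "0 -0.95 0 0 0 0.115 0.1" --pt "0 -0.95 0 0 0 0.115 0.1" --pt "0 -0.95 0 0 0 0.115 0.1" --pt "0 -0.95 0 0 0 0.115 0.1" --pt "0 -0.95 0 0 0 0.115 0.1" --pt "0 -0.95 0 0 0 0.115 0.1"

```text
clock: 6.6
position: [0.5669, -0.1453, 0.2383]
tool_rot: [-3.14, 0.0, 2.846]
force: [-0.1, -0.1, -0.3]
grip_width: 0.0769
finger_force: 0.0
```

```bash
python3 - <<'E'
from h import *
im=np.load("top1.npy"); c=cam("top")
q=lambda P:[((x+.5)/6-.5+110,(y+.5)/6-.5+110) for x,y in P]
for P,z in [([(420,183),(526,187),(513,448),(407,443)],.025),([(443,217),(498,220),(488,413),(434,412)],.028)]:
    w=np.array([plane(c,*p,z)[:2] for p in q(P)]); e=w[0]-w[3]+w[1]-w[2]
    print(w.mean(0).round(4),np.arctan2(e[1],e[0]).round(3),(np.linalg.norm(e)/2).round(4), np.linalg.norm(w[0]-w[1]).round(4))
d((.568,-.2,.15,np.pi-.292))
E
```

```text
[0.5819 0.1428] -0.044 0.1267 0.0508
[0.5809 0.1428] -0.043 0.0941 0.0263
t 6.6 p [ 0.5669 -0.1453  0.2383] rpy [-3.14   0.     2.846] F [-0.1 -0.1 -0.3] w 0.0769 ff 0.0
[-0.034, -0.1037, 0.1769, -0.0007, 0.0002, -0.0019]
```

Emit:
play_rows --pt "-0.034 -0.104 0.14 0 0 -0.002 0.1" --pt "-0.034 -0.104 0.14 0 0 -0.002 0.1" --pt "-0.034 -0.104 0.14 0 0 -0.002 0.1" --pt "-0.034 -0.104 0.14 0 0 -0.002 0.1"

```text
clock: 7.0
position: [0.569, -0.1953, 0.1678]
tool_rot: [-3.142, -0.001, 2.853]
force: [-0.0, 0.7, 0.4]
grip_width: 0.0768
finger_force: 0.0
```

```bash
cat >> h.py <<'E'
def wristcards(tag,z):
    c=cam("wrist"); im=grab_frame("wrist"); save(im,tag+".png"); m=topmask(im); m=cv2.morphologyEx(m,cv2.MORPH_OPEN,np.ones((3,3)))
    m=cv2.morphologyEx(m,cv2.MORPH_CLOSE,np.ones((7,7)))
    for k in cv2.findContours(m,cv2.RETR_EXTERNAL,cv2.CHAIN_APPROX_NONE)[0]:
        if cv2.contourArea(k)<2000: continue
        w=np.array([plane(c,*q,z)[:2] for q in k[:,0]]).astype(np.float32)*1000
        r=cv2.minAreaRect(w); b=cv2.boxPoints(r); e1=b[1]-b[0];e2=b[2]-b[1]; L=e1 if np.linalg.norm(e1)>np.linalg.norm(e2) else e2
        y=np.arctan2(L[1],L[0]); y=(y+np.pi/2)%np.pi-np.pi/2
        print("px",k[:,0].mean(0).round(),"ctr",np.round(np.array(r[0])/1000,4),"size",np.round(r[1],1),"yaw",round(float(y),3))
E
python3 - <<'E'
from h import *
d((.568,-.2,-.003,np.pi-.292))
wristcards("wA",.007)
E
```

```text
t 7.0 p [ 0.569  -0.1953  0.1678] rpy [-3.142e+00 -1.000e-03  2.853e+00] F [-0.   0.7  0.4] w 0.0768 ff 0.0
[-0.0013, -0.0096, 0.3417, -0.0, -0.0006, 0.0018]
px [479. 308.] ctr [0.8137 0.0323] size [209.9  72. ] yaw 0.522
px [120. 182.] ctr [ 0.5381 -0.3288] size [130.2  55.7] yaw 0.131
px [252. 174.] ctr [ 0.5702 -0.1975] size [ 54.4 129.7] yaw -0.294
px [379. 108.] ctr [ 0.5395 -0.0602] size [85.4 54.8] yaw 0.077
```

View pics/wA.png

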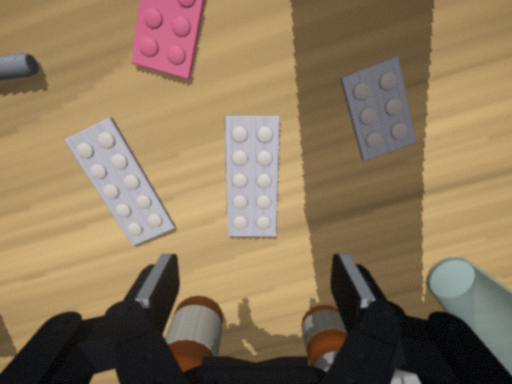

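Wrist view: card A is centred at (252,174), aligned with the open fingers (tips at columns 165 and 345), with card B at (120,182). I descend to grip A.

Emit:
play_rows --pt "-0.001 -0.009 0.09 0 0 0.002 0.1" --pt "-0.001 -0.009 0.18 0 0 0.002 0.1" --pt "-0.001 -0.009 0.25 0 0 0.002 0.1" --pt "-0.001 -0.009 0.3 0 0 0.002 0.1" --pt "-0.001 -0.009 0.325 0 0 0.002 0.1" --pt "-0.001 -0.009 0.3356 0 0 0.002 0.1" --pt "-0.001 -0.009 0.3356 0 0 0.002 0.1" --pt "-0.001 -0.009 0.3356 0 0 0.002 0.25" --pt "-0.001 -0.009 0.3356 0 0 0.002 0.25" --pt "-0.001 -0.009 0.3356 0 0 0.002 0.25" --newtons 30

```text
clock: 8.05
position: [0.5691, -0.1996, 0.0013]
tool_rot: [3.142, 0.001, 2.85]
force: [0.4, -0.4, -0.2]
grip_width: 0.0644
finger_force: 0.0
```

Emit:
play_rows --pt "0 0 0.004 0 0 0 0.25" --pt "0 0 0.008 0 0 0 0.25" --pt "0 0 0.008 0 0 0 0.25" --pt "0 0 0.008 0 0 0 0.4" --pt "0 0 0.008 0 0 0 0.5" --pt "0 0 0.008 0 0 0 0.5" --pt "0 0 0.008 0 0 0 0.5"

```text
clock: 8.75
position: [0.5686, -0.1996, -0.0034]
tool_rot: [3.142, 0.0, 2.85]
force: [-1.9, 0.5, 6.1]
grip_width: 0.0528
finger_force: 34.5
```

Emit:
play_rows --pt "0 0 -0.02 0 0 0 0.5" --pt "0 0 -0.06 0 0 0 0.5" --pt "0 0 -0.12 0 0 0 0.5" --pt "0 0 -0.18 0 0 0 0.5" --pt "0 0 -0.22 0 0 0 0.5" --pt "0 0 -0.22 0 0 0 0.5"

```text
clock: 9.35
position: [0.57, -0.2001, 0.1097]
tool_rot: [3.141, 0.005, 2.85]
force: [-0.4, -0.4, -1.2]
grip_width: 0.0529
finger_force: 31.8
```

```bash
python3 - <<'E'
from h import *
d((.5815,.1428,.09,np.pi-.045))
E
```

```text
t 9.35 p [ 0.57   -0.2001  0.1097] rpy [3.141 0.005 2.85 ] F [-0.4 -0.4 -1.2] w 0.0529 ff 31.8
[0.1752, 0.6634, 0.0388, -0.0002, 0.0022, -0.1177]
```

Emit:
play_rows --pt "0.01 0.03 0 0 0 -0.01 0.5" --pt "0.03 0.1 0 0 0 -0.03 0.5" --pt "0.05 0.18 0 0 0 -0.045 0.5" --pt "0.07 0.26 0 0 0 -0.06 0.5" --pt "0.09 0.34 0 0 0 -0.075 0.5" --pt "0.11 0.42 0 0 0 -0.09 0.5" --pt "0.13 0.5 0 0 0 -0.1 0.5" --pt "0.15 0.58 0 0 0 -0.11 0.5" --pt "0.17 0.64 0 0 0 -0.1177 0.5" --pt "0.1752 0.6634 0 0 0 -0.1177 0.5"

```text
clock: 10.35
position: [0.5784, 0.1481, 0.1055]
tool_rot: [3.14, -0.002, 3.103]
force: [0.7, -0.4, -0.0]
grip_width: 0.0531
finger_force: 31.8
```

Emit:
play_rows --pt "0 0 0 0 0 0 0.5" --pt "0 0 0 0 0 0 0.5"

```text
clock: 10.55
position: [0.5796, 0.1424, 0.106]
tool_rot: [-3.141, -0.001, 3.096]
force: [0.1, -0.2, 0.0]
grip_width: 0.0529
finger_force: 31.8
```

```bash
python3 - <<'E'
from h import *
from workcell import *
S=[observe()["position"] for _ in range(1)]
im=grab_frame("wrist"); save(im,"wP.png"); c=cam("wrist")
print("pile corners pred",[proj(c,[*(np.array([.5815,.1428])+R.from_euler("z",-.045).as_matrix()[:2,:2]@np.array(k)),.025]).round(1) for k in [(.065,.027),(.065,-.027),(-.065,-.027),(-.065,.027)]])
d((.5815,.1428,.04,np.pi-.045))
E
```

```text
pile corners pred [array([286.4, 277.3]), array([223.4, 277.4]), array([216.9, 121.9]), array([292.1, 121.7])]
t 10.6 p [0.5798 0.1419 0.1061] rpy [-3.141e+00 -1.000e-03  3.095e+00] F [ 0.3 -0.3 -0.9] w 0.0531 ff 31.8
[-0.0035, 0.0021, 0.1323, -0.0004, -0.0002, -0.0006]
```

View pics/wP.png

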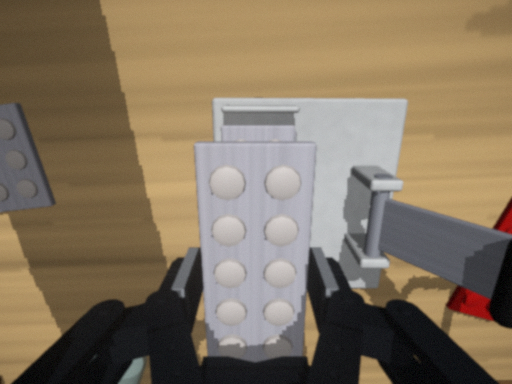

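The wrist view shows card A held flat, its far edge at row 141.5 (columns 194–316). The pile's far edge is at row ~125 (columns 221–297). I compare these with rays.

```bash
python3 - <<'E'
from h import *
c=cam("wrist"); s=observe(); zt=s["position"][2]
im=cv2.imread("pics/wP.png").astype(int).sum(2)//3
print("col255 rows100-150",im[100:150:1,245].tolist()); print("row132",im[132,205:230].tolist(),im[132,285:310].tolist()); print("row150",im[150,185:205].tolist(),im[150,306:326].tolist())
for n,v,u1,u2,z in [("card",141.5,194,316,zt+.0105),("pile",125.5,221.5,296.5,.025)]:
    print(n,(plane(c,u1,v,z)[:2]).round(4),(plane(c,u2,v,z)[:2]).round(4))
E
```

```text
col255 rows100-150 [198, 193, 191, 186, 181, 178, 193, 205, 204, 188, 160, 132, 114, 113, 119, 118, 121, 122, 120, 123, 121, 120, 122, 123, 130, 155, 177, 184, 180, 177, 180, 180, 181, 176, 179, 179, 179, 178, 180, 177, 172, 162, 160, 177, 189, 191, 188, 185, 181, 185]
row132 [137, 142, 142, 141, 139, 141, 138, 139, 147, 163, 176, 188, 191, 191, 189, 183, 164, 167, 175, 183, 182, 183, 180, 177, 175] [188, 185, 186, 185, 185, 183, 179, 180, 174, 165, 161, 166, 178, 184, 186, 183, 189, 188, 187, 187, 185, 186, 185, 184, 186]
row150 [154, 154, 154, 154, 151, 154, 152, 150, 146, 151, 155, 169, 177, 179, 183, 181, 184, 182, 180, 177] [186, 185, 183, 181, 183, 183, 179, 177, 171, 167, 168, 178, 184, 186, 189, 188, 190, 189, 187, 189]
card [0.5152 0.1196] [0.5177 0.1723]
pile [0.518  0.1219] [0.5206 0.1758]
```

Emit:
play_rows --pt "-0.0044 0.0034 0.03 0 0 0 0.5" --pt "-0.0044 0.0034 0.07 0 0 0 0.5" --pt "-0.0044 0.0034 0.11 0 0 0 0.5" --pt "-0.0044 0.0034 0.14 0 0 0 0.5" --pt "-0.0044 0.0034 0.155 0 0 0 0.5" --pt "-0.0044 0.0034 0.159 0 0 0 0.5" --pt "-0.0044 0.0034 0.159 0 0 0 0.5"

```text
clock: 11.3
position: [0.5824, 0.1448, 0.027]
tool_rot: [-3.142, 0.0, 3.096]
force: [0.8, -0.6, 0.8]
grip_width: 0.0527
finger_force: 31.8
```

Emit:
play_rows --pt "0 0 0.002 0 0 0 0.5" --pt "0 0 0.003 0 0 0 0.5" --pt "0 0 0.003 0 0 0 0.5"

```text
clock: 11.6
position: [0.5824, 0.145, 0.0258]
tool_rot: [3.141, 0.001, 3.097]
force: [-0.6, -0.6, -1.0]
grip_width: 0.0528
finger_force: 31.8
```

Emit:
play_rows --pt "0 0 0.002 0 0 0 0.5" --pt "0 0 0.0025 0 0 0 0.5" --pt "0 0 0.0025 0 0 0 0.5"

```text
clock: 11.9
position: [0.5824, 0.145, 0.0245]
tool_rot: [3.141, 0.0, 3.097]
force: [-1.8, -1.1, 4.8]
grip_width: 0.053
finger_force: 32.3
```

Emit:
play_rows --pt "0 0 0 0 0 0 0.3" --pt "0 0 0 0 0 0 0.3" --pt "0 0 0 0 0 0 0.2" --pt "0 0 -0.02 0 0 0 0.2" --pt "0 0 -0.08 0 0 0 0.1" --pt "0 0 -0.16 0 0 0 0.1" --pt "0 0 -0.24 0 0 0 0.1" --pt "0 0 -0.28 0 0 0 0.1"

```text
clock: 12.7
position: [0.5833, 0.1451, 0.1683]
tool_rot: [3.14, 0.004, 3.096]
force: [0.1, 0.0, -0.2]
grip_width: 0.077
finger_force: 0.0
```

```bash
python3 - <<'E'
from h import *
c=cam("wrist"); im=grab_frame("wrist"); save(im,"wQ.png")
d((.5355,-.3318,.15,np.pi+.13))
E
```

```text
t 12.75 p [0.5841 0.1453 0.1702] rpy [3.139 0.006 3.096] F [1.8 0.3 3.4] w 0.0766 ff 0.0
[0.0542, -0.9577, 0.0378, 0.0009, 0.0029, -0.0837]
```

View pics/wQ.png

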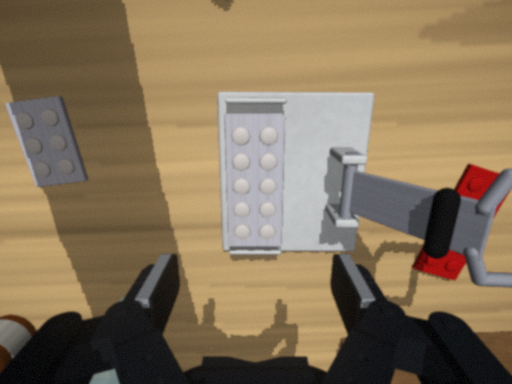

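The wrist view shows card A on the pile, flat and domes up, spanning (226–284, 113–248) between the two stops. The arm is still open. Next is card B.

Emit:
play_rows --pt "0.054 -0.958 0 0 0 -0.084 0.1" --pt "0.054 -0.958 0 0 0 -0.084 0.1" --pt "0.054 -0.958 0 0 0 -0.084 0.1" --pt "0.054 -0.958 0 0 0 -0.084 0.1" --pt "0.054 -0.958 0 0 0 -0.084 0.1" --pt "0.054 -0.958 0 0 0 -0.084 0.1" --pt "0.054 -0.958 0 0 0 -0.084 0.1" --pt "0.054 -0.958 0 0 0 -0.084 0.1" --pt "0.054 -0.958 0 0 0 -0.084 0.1" --pt "0.054 -0.958 0 0 0 -0.084 0.1"

```text
clock: 13.75
position: [0.5322, -0.3367, 0.1647]
tool_rot: [-3.14, -0.0, -3.014]
force: [-1.1, -0.0, -0.5]
grip_width: 0.0771
finger_force: 0.0
```

Emit:
play_rows --pt "0 0 0 0 0 0 0.1" --pt "0 0 0 0 0 0 0.1"

```text
clock: 13.95
position: [0.5335, -0.3326, 0.1643]
tool_rot: [3.141, -0.0, -3.012]
force: [0.0, 0.5, 0.0]
grip_width: 0.0769
finger_force: 0.0
```

```bash
python3 - <<'E'
from h import *
im=grab_frame("top"); c=cam("top"); np.save("top2.npy",im)
# card on pile vs pile, same camera, brightness mask inside holder
g=cv2.resize(im[110:210,110:230],(720,600),interpolation=cv2.INTER_CUBIC)
hsv=cv2.cvtColor(g,cv2.COLOR_RGB2HSV).astype(int)
g0=cv2.resize(np.load("top1.npy")[110:210,110:230],(720,600),interpolation=cv2.INTER_CUBIC)
h0=cv2.cvtColor(g0,cv2.COLOR_RGB2HSV).astype(int)
for nm,h,z in [("pile",h0,.025),("cardA",h,.035)]:
    m=((h[...,0]>112)&(h[...,0]<140)&(h[...,1]>8)&(h[...,2]>125)).astype(np.uint8)*255
    m[:, :380]=0
    m=cv2.morphologyEx(cv2.morphologyEx(m,cv2.MORPH_CLOSE,np.ones((25,25))),cv2.MORPH_OPEN,np.ones((25,25)))
    for k in cv2.findContours(m,cv2.RETR_EXTERNAL,cv2.CHAIN_APPROX_NONE)[0]:
        if cv2.contourArea(k)<8000: continue
        w=np.array([plane(c,(x+.5)/6-.5+110,(y+.5)/6-.5+110,z)[:2] for x,y in k[:,0]]).astype(np.float32)*1000
        print(nm,cv2.boundingRect(k),cv2.minAreaRect(w))
wristcards("wB",.007)
d((.5355,-.3318,-.0035,np.pi+.13))
E
```

```text
Traceback (most recent call last):
NameError: name 'h' is not defined. Did you mean: 'h0'?
```

```bash
cat > pm.py <<'E'
from h import *
c=cam("top")
def pm(nm,f,z):
    g=cv2.resize(f[110:210,110:230],(720,600),interpolation=cv2.INTER_CUBIC); h=cv2.cvtColor(g,cv2.COLOR_RGB2HSV).astype(int)
    m=((h[...,0]>112)&(h[...,0]<140)&(h[...,1]>8)&(h[...,2]>100)).astype(np.uint8)*255
    m[:, :380]=0
    m=cv2.morphologyEx(cv2.morphologyEx(m,cv2.MORPH_CLOSE,np.ones((25,25))),cv2.MORPH_OPEN,np.ones((25,25)))
    for k in cv2.findContours(m,cv2.RETR_EXTERNAL,cv2.CHAIN_APPROX_NONE)[0]:
        if cv2.contourArea(k)<8000: continue
        w=np.array([plane(c,(x+.5)/6-.5+110,(y+.5)/6-.5+110,z)[:2] for x,y in k[:,0]]).astype(np.float32)*1000
        print(nm,cv2.boundingRect(k),np.round(np.array(sum(map(lambda q:list(q) if hasattr(q,'__len__') else [q],cv2.minAreaRect(w)),[])),1))
E
python3 - <<'E'
from pm import *
pm("pile",np.load("top1.npy"),.025); pm("A",np.load("top2.npy"),.035)
wristcards("wB",.007)
d((.5355,-.3318,-.0035,np.pi+.13))
E
```

```text
px [496. 217.] ctr [ 0.5398 -0.0632] size [86.4 47.9] yaw 0.074
px [ 15. 218.] ctr [ 0.6279 -0.5706] size [ 51.2 157.4] yaw -0.137
px [254. 177.] ctr [ 0.5382 -0.3301] size [130.   54.2] yaw 0.133
px [161.  13.] ctr [ 0.3987 -0.4299] size [147.3  25.9] yaw 1.561
t 14.05 p [ 0.5342 -0.3311  0.1643] rpy [ 3.141  0.    -3.009] F [ 0.2  1.  -0.3] w 0.0767 ff 0.0
[-0.0023, -0.002, 0.3357, 0.0003, 0.0001, 0.0011]
```

Emit:
play_rows --pt "-0.004 0 0.09 0 0 0.001 0.1" --pt "-0.004 0 0.18 0 0 0.001 0.1" --pt "-0.004 0 0.25 0 0 0.001 0.1" --pt "-0.004 0 0.3 0 0 0.001 0.2" --pt "-0.004 0 0.322 0 0 0.001 0.25" --pt "-0.004 0 0.331 0 0 0.001 0.25" --pt "-0.004 0 0.3345 0 0 0.001 0.25" --pt "-0.004 0 0.3345 0 0 0.001 0.25" --pt "-0.004 0 0.3345 0 0 0.001 0.4" --pt "-0.004 0 0.3345 0 0 0.001 0.5" --newtons 30

```text
clock: 15.05
position: [0.5364, -0.3324, -0.0017]
tool_rot: [-3.141, 0.001, -3.013]
force: [-1.1, 2.1, 8.5]
grip_width: 0.0529
finger_force: 30.2
```

Emit:
play_rows --pt "0 0 0 0 0 0 0.5" --pt "0 0 0 0 0 0 0.5" --pt "0 0 0 0 0 0 0.5"

```text
clock: 15.35
position: [0.5364, -0.3323, -0.0016]
tool_rot: [-3.141, 0.001, -3.013]
force: [-1.0, 0.9, 7.6]
grip_width: 0.0531
finger_force: 30.2
```

Emit:
play_rows --pt "0 0 -0.02 0 0 0 0.5" --pt "0 0 -0.06 0 0 0 0.5" --pt "0 0 -0.12 0 0 0 0.5" --pt "0 0 -0.18 0 0 0 0.5" --pt "0 0 -0.22 0 0 0 0.5" --pt "0 0 -0.22 0 0 0 0.5" --pt "0 0 -0.22 0 0 0 0.5"

```text
clock: 16.05
position: [0.536, -0.3322, 0.1078]
tool_rot: [-3.141, 0.001, -3.013]
force: [-1.1, 0.5, -1.0]
grip_width: 0.053
finger_force: 32.3
```

```bash
python3 - <<'E'
from h import *
d((.5824,.145,.11,np.pi-.045))
im=cv2.cvtColor(cv2.imread("pics/wQ.png"),cv2.COLOR_BGR2RGB)
g=cv2.cvtColor(im,cv2.COLOR_RGB2HSV); print(g[180,215:232,:].tolist()); print(g[180,278:292].tolist())
print(im.sum(2)[95:125,262].tolist()); print(im.sum(2)[238:258,262].tolist())
E
```

```text
t 16.05 p [ 0.536  -0.3322  0.1078] rpy [-3.141e+00  1.000e-03 -3.013e+00] F [-1.1  0.5 -1. ] w 0.053 ff 32.3
[-0.2148, 0.9345, -0.0047, -0.0003, 0.0006, 0.0831]
[[19, 101, 192], [19, 103, 193], [19, 105, 190], [18, 98, 193], [17, 85, 185], [18, 37, 173], [13, 10, 178], [40, 4, 193], [105, 3, 197], [120, 1, 196], [110, 4, 190], [105, 6, 180], [126, 7, 179], [131, 11, 185], [127, 12, 188], [123, 12, 187], [120, 12, 187]]
[[117, 12, 193], [120, 12, 193], [120, 13, 193], [116, 11, 187], [113, 13, 180], [120, 12, 173], [105, 8, 187], [113, 5, 195], [98, 5, 198], [90, 3, 196], [114, 6, 199], [105, 5, 200], [96, 6, 200], [113, 5, 201]]
[572, 551, 547, 572, 608, 595, 517, 418, 350, 346, 359, 354, 371, 373, 362, 371, 360, 376, 448, 528, 550, 565, 559, 555, 560, 559, 559, 567, 555, 553]
[530, 549, 558, 552, 553, 556, 549, 503, 402, 305, 275, 355, 488, 579, 588, 516, 393, 302, 284, 289]
```

```bash
python3 - <<'E'
from h import *
s=observe(); c=cam("wrist"); Rt=rpy(s["tool_rot"]).as_matrix(); p=np.array(s["position"])
rel=Rt.T@(c["xyz"]-p); RR=Rt.T@c["rotation"]
R2=rpy([3.14,.004,3.096]).as_matrix(); c2=dict(c); c2["xyz"]=np.array([.5838,.1452,.1695])+R2@rel; c2["rotation"]=R2@RR
H=R.from_euler("z",HY).as_matrix()[:2,:2].T
h=lambda u,v,z:(H@plane(c2,u,v,z)[:2]).round(4)
print("base left",h(219.7,180,.008),"card L/R",h(226,180,.035),h(283.2,180,.035))
print("far stop top inner",h(262,101,.024),"card far",h(262,112.8,.035),"card near",h(262,245.7,.035),"base far",h(262,92.5,.008),"base near",h(262,252,.008),"near stop",h(262,249.8,.024))
print("O",H@O)
E
```

```text
base left [0.5798 0.1392] card L/R [0.5719 0.1483] [0.5718 0.2024]
far stop top inner [0.5009 0.1818] card far [0.5104 0.1817] card near [0.6417 0.1831] base far [0.4937 0.1822] base near [0.6644 0.1841] near stop [0.6526 0.1836]
O [0.57415062 0.17140979]
```

Emit:
play_rows --pt "-0.01 0.03 0 0 0 0.01 0.5" --pt "-0.03 0.12 -0.01 0 0 0.02 0.5" --pt "-0.05 0.21 -0.02 0 0 0.03 0.5" --pt "-0.07 0.3 -0.02 0 0 0.04 0.5" --pt "-0.09 0.39 -0.02 0 0 0.05 0.5" --pt "-0.11 0.48 -0.02 0 0 0.055 0.5" --pt "-0.13 0.57 -0.02 0 0 0.06 0.5" --pt "-0.15 0.66 -0.02 0 0 0.068 0.5" --pt "-0.17 0.75 -0.02 0 0 0.075 0.5" --pt "-0.195 0.84 -0.02 0 0 0.083 0.5"

```text
clock: 17.05
position: [0.5777, 0.0987, 0.1163]
tool_rot: [-3.141, -0.001, 3.096]
force: [1.5, 0.4, -0.8]
grip_width: 0.0527
finger_force: 32.3
```

```bash
python3 - <<'E'
from h import *
d((.5824,.145,.11,np.pi-.045))
E
```

```text
t 17.05 p [0.5777 0.0987 0.1163] rpy [-3.141e+00 -1.000e-03  3.096e+00] F [ 1.5  0.4 -0.8] w 0.0527 ff 32.3
[-0.0052, 0.0929, 0.0125, -0.0002, -0.0006, -0.0003]
```

Emit:
play_rows --pt "-0.005 0.05 0 0 0 0 0.5" --pt "-0.005 0.08 0 0 0 0 0.5" --pt "-0.005 0.092 0 0 0 0 0.5" --pt "-0.005 0.092 0.01 0 0 0 0.5" --pt "-0.005 0.092 0.02 0 0 0 0.5" --pt "-0.005 0.092 0.03 0 0 0 0.5" --pt "-0.005 0.092 0.05 0 0 0 0.5"

```text
clock: 17.75
position: [0.5833, 0.1417, 0.0917]
tool_rot: [-3.142, 0.001, 3.095]
force: [1.3, 0.2, -0.5]
grip_width: 0.0528
finger_force: 32.3
```

```bash
python3 - <<'E'
from h import *
d((.5824,.145,.0385,np.pi-.045))
c=cam("wrist"); z=observe()["position"][2]; im=grab_frame("wrist"); save(im,"wR.png"); g=im.sum(2)
print("rows",g[90:165,245].tolist())
E
```

```text
t 17.75 p [0.5833 0.1417 0.0917] rpy [-3.142e+00  1.000e-03  3.095e+00] F [ 1.3  0.2 -0.5] w 0.0528 ff 32.3
[0.0022, 0.0065, 0.1064, -0.0, 0.0003, -0.0006]
rows [431, 445, 498, 556, 592, 581, 574, 567, 558, 550, 541, 586, 619, 615, 569, 505, 424, 359, 330, 343, 350, 360, 361, 355, 358, 368, 369, 357, 361, 365, 386, 435, 514, 514, 511, 547, 559, 538, 540, 532, 528, 533, 530, 539, 535, 530, 537, 540, 536, 517, 489, 490, 531, 569, 578, 568, 550, 551, 551, 559, 550, 551, 559, 553, 548, 553, 554, 548, 550, 551, 554, 550, 551, 552, 555]
```

View pics/wR.png

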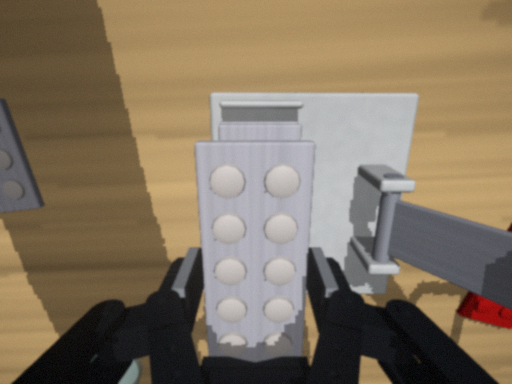

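The last view shows card B held flat like A, with its far edge at row 140.5 and columns 195–315 (A was at 141.5 and 194–316). The same placing spot applies, one card higher.

Emit:
play_rows --pt "0.002 0.006 0.03 0 0 0 0.5" --pt "0.002 0.006 0.06 0 0 0 0.5" --pt "0.002 0.006 0.085 0 0 0 0.5" --pt "0.002 0.006 0.1 0 0 0 0.5" --pt "0.002 0.006 0.106 0 0 0 0.5" --pt "0.002 0.006 0.106 0 0 0 0.5" --pt "0.002 0.006 0.106 0 0 0 0.5"

```text
clock: 18.5
position: [0.5824, 0.1458, 0.0393]
tool_rot: [3.141, 0.001, 3.097]
force: [-0.0, 0.6, 0.3]
grip_width: 0.0527
finger_force: 32.3
```

Emit:
play_rows --pt "0 0 0.0015 0 0 0 0.5" --pt "0 0 0.003 0 0 0 0.5" --pt "0 0 0.003 0 0 0 0.5"

```text
clock: 18.8
position: [0.5822, 0.1459, 0.0376]
tool_rot: [3.142, 0.0, 3.097]
force: [-0.0, 0.3, -0.7]
grip_width: 0.0526
finger_force: 32.3
```

Shift back 0.8 mm in y, then go down until it touches.

Emit:
play_rows --pt "0 -0.0016 0.001 0 0 0 0.5" --pt "0 -0.0016 0.002 0 0 0 0.5" --pt "0 -0.0016 0.002 0 0 0 0.5"

```text
clock: 19.1
position: [0.5822, 0.1449, 0.0364]
tool_rot: [-3.142, 0.0, 3.097]
force: [-0.3, -0.3, -0.2]
grip_width: 0.0529
finger_force: 32.3
```

Emit:
play_rows --pt "0 0 0.001 0 0 0 0.5" --pt "0 0 0.002 0 0 0 0.5" --pt "0 0 0.002 0 0 0 0.5"

```text
clock: 19.4
position: [0.5822, 0.145, 0.0363]
tool_rot: [3.141, 0.0, 3.097]
force: [-5.6, -2.6, 17.7]
grip_width: 0.0532
finger_force: 34.0
```

Firm contact. Back off 0.5 mm, release and rise.

Emit:
play_rows --pt "0 0 -0.001 0 0 0 0.5" --pt "0 0 -0.001 0 0 0 0.5" --pt "0 0 -0.001 0 0 0 0.3" --pt "0 0 -0.001 0 0 0 0.3" --pt "0 0 -0.001 0 0 0 0.2" --pt "0 0 -0.03 0 0 0 0.2" --pt "0 0 -0.09 0 0 0 0.2" --pt "0 0 -0.17 0 0 0 0.2" --pt "0 0 -0.25 0 0 0 0.2" --pt "0 0 -0.25 0 0 0 0.2"

```text
clock: 20.4
position: [0.5845, 0.1454, 0.1665]
tool_rot: [3.139, 0.007, 3.096]
force: [0.8, -1.4, 0.3]
grip_width: 0.0684
finger_force: 0.0
```

```bash
python3 - <<'E'
from h import *
im=grab_frame("wrist"); c=cam("wrist"); g=im.sum(2); np.save("wS.npy",im)
H=R.from_euler("z",HY).as_matrix()[:2,:2]
e=lambda q,z:proj(c,[*(np.array([.5822,.145])+R.from_euler("z",-.045).as_matrix()[:2,:2]@np.array(q)),z]).round(1).tolist()
print("B exp corners z.045",[e(q,.045) for q in [(-.065,-.027),(-.065,.027),(.065,.027),(.065,-.027)]])
print("A exp z.035",[e(q,.035) for q in [(-.065,-.027),(-.065,.027)]])
hsv=cv2.cvtColor(im,cv2.COLOR_RGB2HSV)
edges=cv2.Canny(cv2.cvtColor(im,cv2.COLOR_RGB2GRAY),40,100)
for r in (150,180,200,220): print(r,np.where(edges[r,195:320])[0]+195)
for k in (232,245,256,268,280): print(k,np.where(edges[80:275,k])[0]+80)
d((*W(.19),.24,np.pi+HY),(*W(.192),.116,np.pi+HY))
E
```

```text
B exp corners z.045 [[219.9, 113.3], [285.0, 113.2], [280.7, 251.5], [225.1, 251.6]]
A exp z.035 [[221.1, 112.5], [283.8, 112.4]]
150 [219 222 285]
180 [220 223 238 239 240 241 242 243 265 266 267 268 269 270 271 284]
200 [221 224 283]
220 [221 224 263 264 265 266 283]
232 [ 89  96  99 111 130 139 140 143 144 158 159 160 163 164 165 169 170 185
 186 187 188 189 215 238 239 240 250 262]
245 [ 90  96 100 111 129 130 139 140 143 144 156 157 167 170 171 182 183 192
 193 196 206 207 216 217 229 230 250 263]
256 [ 89  96  99 111 250 262]
268 [ 90  96 100 111 126 143 146 154 170 172 180 204 228 239 250 261]
280 [ 90  96 100 111 249 250]
t 20.45 p [0.5834 0.1454 0.164 ] rpy [3.14  0.005 3.097] F [ 0.2 -0.6 -1. ] w 0.0687 ff 0.0
[-0.0, 0.3744, -0.1513, 0.001, 0.0022, 0.0024]
[0.0011, 0.3779, 0.0967, 0.001, 0.0022, 0.0024]
```

Card B sits where expected: edges at columns 223 and 284, rows 111 and 250, no skew. Now I go to the open bar.

Emit:
play_rows --pt "0 0 -0.1 0 0 0 0.6" --pt "0 0.05 -0.15 0 0 0.002 0.6" --pt "0 0.13 -0.15 0 0 0.002 0.6" --pt "0 0.21 -0.15 0 0 0.002 0.6" --pt "0 0.29 -0.15 0 0 0.002 0.6" --pt "0 0.36 -0.15 0 0 0.002 0.6" --pt "0 0.397 -0.15 0 0 0.002 0.6" --pt "0 0.397 -0.12 0 0 0.002 0.6" --pt "0 0.397 -0.12 0 0 0.002 0.6" --pt "0 0.397 -0.12 0 0 0.002 0.6"

```text
clock: 21.45
position: [0.591, 0.3418, 0.22]
tool_rot: [-3.14, -0.001, 3.091]
force: [-0.0, -0.4, 0.6]
grip_width: 0.0342
finger_force: 0.0
```

```bash
python3 - <<'E'
from h import *
im=grab_frame("wrist"); c=cam("wrist"); np.save("wT.npy",im)
print("bar exp ends",proj(c,[.593-.032,.345,.132]),proj(c,[.593+.032,.342,.132]))
g=cv2.cvtColor(im,cv2.COLOR_RGB2GRAY); hsv=cv2.cvtColor(im,cv2.COLOR_RGB2HSV)
for r in (185,200,215): print(r,[(int(a),int(b)) for a,b in zip(g[r,215:300:3],hsv[r,215:300:3,1])])
d((.593,.3435,.118,np.pi+HY))
E
```

```text
bar exp ends [255.2069846  164.37721644] [255.53042045 238.65928162]
185 [(176, 105), (178, 103), (180, 102), (178, 104), (177, 104), (175, 106), (176, 108), (178, 106), (179, 106), (177, 106), (177, 108), (176, 105), (133, 71), (139, 14), (153, 11), (141, 12), (139, 75), (114, 154), (80, 211), (80, 206), (81, 210), (81, 212), (79, 212), (76, 215), (77, 218), (76, 218), (80, 214), (75, 218), (70, 219)]
200 [(170, 104), (168, 105), (168, 104), (168, 107), (169, 105), (168, 105), (169, 105), (168, 108), (168, 105), (168, 109), (167, 108), (168, 105), (132, 65), (137, 13), (154, 13), (141, 14), (93, 114), (75, 214), (79, 209), (79, 213), (76, 216), (79, 214), (73, 223), (78, 215), (75, 216), (67, 215), (73, 215), (71, 218), (73, 215)]
215 [(145, 107), (149, 107), (148, 110), (147, 112), (150, 108), (153, 103), (147, 111), (149, 108), (152, 107), (150, 106), (152, 107), (151, 108), (122, 62), (135, 11), (150, 10), (140, 14), (92, 134), (75, 216), (80, 207), (78, 213), (75, 214), (75, 218), (78, 212), (68, 212), (74, 215), (73, 217), (71, 222), (74, 211), (83, 204)]
t 21.5 p [0.5913 0.342  0.2206] rpy [-3.141 -0.     3.091] F [-0.2  0.8  1.1] w 0.0345 ff 0.0
[-0.0033, 0.0033, 0.2052, -0.0003, -0.0, -0.0002]
```

Emit:
play_rows --pt "-0.003 0.004 0.06 0 0 0 0.6" --pt "-0.003 0.004 0.12 0 0 0 0.6" --pt "-0.003 0.004 0.17 0 0 0 0.6" --pt "-0.003 0.004 0.2 0 0 0 0.6" --pt "-0.003 0.004 0.204 0 0 0 0.6" --pt "-0.003 0.004 0.204 0 0 0 0.95" --pt "-0.003 0.004 0.204 0 0 0 0.95" --pt "-0.003 0.004 0.204 0 0 0 0.95" --pt "-0.003 0.004 0.204 0 0 0 0.95" --newtons 25

```text
clock: 22.4
position: [0.5932, 0.3436, 0.1198]
tool_rot: [-3.14, 0.001, 3.091]
force: [-1.3, -9.0, 1.8]
grip_width: 0.0087
finger_force: 26.2
```

```bash
python3 - <<'E'
from h import *
s=observe(); p=np.array(s["position"])
a0=np.arctan2(.04,-.137); L=np.hypot(.04,.137); aT=a0-2.2
yv=np.array([-np.sin(HY),np.cos(HY)])
T=[]
for i in range(1,21):
    a=aT+(2.2-.25)*i/20
    T.append((*(p[:2]+(L*np.cos(a)-L*np.cos(aT))*yv),p[2]+L*np.sin(a)-L*np.sin(aT),np.pi+HY))
d(*T)
E
```

```text
t 22.4 p [0.5932 0.3436 0.1198] rpy [-3.140e+00  1.000e-03  3.091e+00] F [-1.3 -9.   1.8] w 0.0087 ff 26.2
[-0.0, -0.0181, -0.0211, -0.0007, 0.0004, -0.0001]
[-0.0, -0.0381, -0.0404, -0.0007, 0.0004, -0.0001]
[-0.0001, -0.06, -0.0577, -0.0007, 0.0004, -0.0001]
[-0.0001, -0.0834, -0.0727, -0.0007, 0.0004, -0.0001]
[-0.0001, -0.1082, -0.0854, -0.0007, 0.0004, -0.0001]
[-0.0001, -0.134, -0.0956, -0.0007, 0.0004, -0.0001]
[-0.0001, -0.1608, -0.1032, -0.0007, 0.0004, -0.0001]
[-0.0001, -0.1881, -0.1082, -0.0007, 0.0004, -0.0001]
[-0.0001, -0.2159, -0.1105, -0.0007, 0.0004, -0.0001]
[-0.0001, -0.2437, -0.1101, -0.0007, 0.0004, -0.0001]
[-0.0001, -0.2713, -0.107, -0.0007, 0.0004, -0.0001]
[-0.0001, -0.2985, -0.1012, -0.0007, 0.0004, -0.0001]
[-0.0001, -0.3251, -0.0928, -0.0007, 0.0004, -0.0001]
[-0.0001, -0.3506, -0.0819, -0.0007, 0.0004, -0.0001]
[-0.0001, -0.375, -0.0685, -0.0007, 0.0004, -0.0001]
[-0.0001, -0.398, -0.0528, -0.0007, 0.0004, -0.0001]
[-0.0001, -0.4193, -0.035, -0.0007, 0.0004, -0.0001]
[-0.0001, -0.4388, -0.0151, -0.0007, 0.0004, -0.0001]
[-0.0001, -0.4563, 0.0065, -0.0007, 0.0004, -0.0001]
[-0.0001, -0.4716, 0.0298, -0.0007, 0.0004, -0.0001]
```

Emit:
play_rows --pt "0 -0.018 -0.021 0 0 0 0.95" --pt "0 -0.038 -0.04 0 0 0 0.95" --pt "0 -0.06 -0.058 0 0 0 0.95" --pt "0 -0.083 -0.073 0 0 0 0.95" --pt "0 -0.108 -0.085 0 0 0 0.95" --pt "0 -0.134 -0.0955 0 0 0 0.95" --pt "0 -0.161 -0.103 0 0 0 0.95" --pt "0 -0.188 -0.108 0 0 0 0.95" --pt "0 -0.216 -0.1105 0 0 0 0.95" --pt "0 -0.244 -0.11 0 0 0 0.95"

```text
clock: 23.4
position: [0.587, 0.2224, 0.1743]
tool_rot: [3.141, 0.001, 3.092]
force: [3.9, 0.8, 4.9]
grip_width: 0.0091
finger_force: 26.8
```

Emit:
play_rows --pt "0 -0.0276 0.003 0 0 0 0.95" --pt "0 -0.055 0.009 0 0 0 0.95" --pt "0 -0.081 0.017 0 0 0 0.95" --pt "0 -0.107 0.028 0 0 0 0.95" --pt "0 -0.131 0.0415 0 0 0 0.95" --pt "0 -0.154 0.057 0 0 0 0.95" --pt "0 -0.1755 0.075 0 0 0 0.95" --pt "0 -0.195 0.095 0 0 0 0.95" --pt "0 -0.204 0.106 0 0 0 0.95" --pt "0 -0.2125 0.1165 0 0 0 0.95"

```text
clock: 24.4
position: [0.5812, 0.1164, 0.1144]
tool_rot: [-3.141, -0.001, 3.092]
force: [2.0, -3.6, 3.0]
grip_width: 0.0089
finger_force: 28.3
```

```bash
python3 - <<'E'
from h import *
s=observe(); p=np.array(s["position"]); g=np.array([.5932,.3436]); yv=np.array([-np.sin(HY),np.cos(HY)])
L=np.hypot(.04,.137); aT=np.arctan2(.04,-.137)-2.2
y=(p[:2]-g)@yv+L*np.cos(aT); z=p[2]-.1198+L*np.sin(aT)
print("angle",np.arctan2(.04,-.137)-np.arctan2(z,y),"r",np.hypot(y,z))
T=[]
for th in (.28,.26,.25,.24):
    a=np.arctan2(.04,-.137)-th
    T.append((*(g+(L*np.cos(a)-L*np.cos(aT))*yv),.1198+L*np.sin(a)-L*np.sin(aT),np.pi+HY))
d(*T)
E
```

```text
angle 0.33605466245882676 r 0.1407233550409109
t 24.4 p [0.5812 0.1164 0.1144] rpy [-3.141e+00 -1.000e-03  3.092e+00] F [ 2.  -3.6  3. ] w 0.0089 ff 28.3
[-0.0013, -0.0122, 0.011, -0.0003, -0.0004, 0.0002]
[-0.0013, -0.0152, 0.0158, -0.0003, -0.0004, 0.0002]
[-0.0013, -0.0166, 0.0183, -0.0003, -0.0004, 0.0002]
[-0.0013, -0.0181, 0.0207, -0.0003, -0.0004, 0.0002]
```

Emit:
play_rows --pt "0 -0.004 0.005 0 0 0 0.95" --pt "0 -0.0075 0.01 0 0 0 0.95" --pt "0 -0.01 0.014 0 0 0 0.95" --pt "0 -0.012 0.0175 0 0 0 0.95" --pt "0 -0.0135 0.02 0 0 0 0.95" --pt "0 -0.0135 0.02 0 0 0 0.95"

```text
clock: 25.0
position: [0.5809, 0.1103, 0.1051]
tool_rot: [-3.141, -0.0, 3.092]
force: [0.8, -5.3, 4.2]
grip_width: 0.0087
finger_force: 28.5
```

Emit:
play_rows --pt "0 -0.001 0.002 0 0 0 0.95" --pt "0 -0.002 0.0035 0 0 0 0.95" --pt "0 -0.002 0.0035 0 0 0 0.95" --pt "0 -0.002 0.0035 0 0 0 0.95"

```text
clock: 25.4
position: [0.5808, 0.1094, 0.1034]
tool_rot: [-3.141, -0.0, 3.093]
force: [1.2, -6.2, 2.4]
grip_width: 0.0086
finger_force: 28.5
```

Emit:
play_rows --pt "0 -0.001 0.001 0 0 0 0.95" --pt "0 -0.001 0.002 0 0 0 0.95" --pt "0 -0.001 0.002 0 0 0 0.95"

```text
clock: 25.7
position: [0.5809, 0.1088, 0.1024]
tool_rot: [-3.141, -0.0, 3.092]
force: [-0.2, -6.3, 3.3]
grip_width: 0.0083
finger_force: 28.6
```

Emit:
play_rows --pt "0 0.002 0.001 0 0 0 0.95" --pt "0 0.002 0.003 0 0 0 0.95" --pt "0 0.002 0.003 0 0 0 0.95"

```text
clock: 26.0
position: [0.5808, 0.1081, 0.1009]
tool_rot: [-3.139, -0.001, 3.091]
force: [-2.8, -14.5, 8.0]
grip_width: 0.0089
finger_force: 29.2
```

Emit:
play_rows --pt "0 -0.004 -0.001 0 0 0 0.95" --pt "0 -0.006 -0.001 0 0 0 0.95" --pt "0 -0.006 -0.001 0 0 0 0.95"

```text
clock: 26.3
position: [0.5808, 0.108, 0.1013]
tool_rot: [3.141, -0.0, 3.093]
force: [0.2, 3.3, -1.7]
grip_width: 0.0089
finger_force: 28.2
```

Emit:
play_rows --pt "0 0 0 0 0 0 0.85" --pt "0 0 0 0 0 0 0.8" --pt "0 0 0 0 0 0 0.7" --pt "0 0 0 0 0 0 0.6" --pt "0 0 0 0 0 0 0.6" --pt "0 0 -0.03 0 0 0 0.6" --pt "0 0 -0.08 0 0 0 0.6" --pt "0 0 -0.15 0 0 0 0.6" --pt "0 0 -0.22 0 0 0 0.6" --pt "0 0 -0.26 0 0 0 0.6"

```text
clock: 27.3
position: [0.5816, 0.107, 0.2354]
tool_rot: [3.14, 0.003, 3.092]
force: [-0.1, 0.7, -0.5]
grip_width: 0.034
finger_force: 0.0
```

Emit:
play_rows --pt "0.08 0 -0.05 0 0 0 0.6" --pt "0.16 0 -0.05 0 0 0 0.6" --pt "0.16 0 -0.05 0 0 0 0.6"

```text
clock: 27.6
position: [0.4975, 0.1111, 0.2582]
tool_rot: [3.14, -0.0, 3.093]
force: [1.4, -0.6, -0.2]
grip_width: 0.0345
finger_force: 0.0
```

```bash
python3 - <<'E'
from h import *
im=grab_frame("wrist"); c=cam("wrist"); np.save("wU.npy",im)
L=np.hypot(.04,.137); a0=np.arctan2(.04,-.137)
print("bar col exp th: px",[(th,proj(c,[*W(.085+L*np.cos(a0-th)+.003),.045+L*np.sin(a0-th)]).round(1).tolist()) for th in (0,.235,.35,.5)])
ed=cv2.Canny(cv2.cvtColor(im,cv2.COLOR_RGB2GRAY),40,100); hsv=cv2.cvtColor(im,cv2.COLOR_RGB2HSV)
v=int(proj(c,[*W(-.03),.11])[1]); print("row",v,np.where(ed[v,150:420])[0]+150, hsv[v,180:280:4,1].tolist())
# long edges of the two cards' ends and base in this view
e=lambda q,z:proj(c,[*(np.array([.5822,.145])+R.from_euler("z",-.045).as_matrix()[:2,:2]@np.array(q)),z]).round(1).tolist()
print("B exp",[e(q,.045) for q in [(-.065,-.027),(-.065,.027),(.065,.027),(.065,-.027)]])
f=e((-.05,0),.045); r=int(f[1]); print("row",r,np.where(ed[r,180:340])[0]+180)
for k in (int(f[0])-15,int(f[0])+15): print(k,np.where(ed[:,k])[0])
t=grab_frame("top"); ct=cam("top"); et=np.load("top1.npy")
dd=np.abs(t.astype(int)-np.load("top.npy").astype(int)).sum(2)
for n,u,v in [("short",259,178),("spoon",391,227),("pink",315,228),("purple",365,290),("red",111,143),("thermo",186,236),("pillb",295,95),("syrup",347,110)]: print(n,dd[v-12:v+12,u-12:u+12].mean().round(1))
print(observe()["clock"])
E
```

```text
bar col exp th: px [(0, [241.6, 241.5]), (0.235, [252.9, 255.1]), (0.35, [261.6, 261.9]), (0.5, [276.4, 270.8])]
row 252 [202 205 216 222 249 252 257 260 261 263 266 269 275 284 285 286 287 293
 338 342 343 344 356 357 358 414 415 418] [110, 114, 112, 112, 113, 112, 107, 4, 6, 9, 91, 106, 106, 109, 105, 106, 103, 106, 11, 12, 2, 13, 12, 16, 15]
B exp [[262.1, 178.2], [306.6, 178.0], [301.7, 270.7], [261.8, 270.9]]
row 189 [194 257 262 264 307 308]
269 [ 64  70  71  72  73  93  94  99 100 159 163 166 169 176 195 210 218 219
 230 231 232 233 234 235 236 237 238 239 240 241 242 243 244 245 246 247
 248 249 250 251 252 253 254 255 256 257 258 259 260 261 262 263 268 275
 276 280 321 322 355 359]
299 [ 23  24  30  31  41  42  43  49  50 159 164 166 169 176 181 191 192 197
 198 211 212 213 214 222 244 275 276 277 278 279 323 328 348 349 350 351
 352 353 354 355]
short 116.9
spoon 51.7
pink 58.6
purple 38.1
red 79.8
thermo 207.2
pillb 56.8
syrup 38.9
27.7
```

```bash
python3 -c "
from workcell import *
print(job_done())"
```

```text
the job is handed in; nothing more can be done
None
```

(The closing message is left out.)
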